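Set the bench press step wheel to 6

ROBOT

A 6-joint arm with a two-finger parallel gripper is mounted at the origin on the work surface. World frame = base frame: x ahead of the robot, y to its left, z up, the work surface at z = 0. Lengths are in m, angles in rad, forces in N, time in s.
With the tool pointing down it reaches from about 0.375 to 0.9 m from the base axis. Payload 3.1 kg.
Tool frame: the origin (TCP) lies at the very end of the fingers, on their centre line; the grasp point (between the pads) lies 19 mm behind it (manip.grasp_offset is the distance from the TCP to the grasp point, in m); y points along the fingers, z is the direction in which the jaws open and shut, and the axes are right-handed (so a half turn about y gives the same grasp; the last joint's range is limited). The gripper opens to 85 mm and grips with 20 to 120 N. Pads are 22 mm wide; open, the fingers measure 114 mm over their backs; the gripper's body (76 mm by 85 mm) begins 54 mm behind the grasp point. The pads swing forward as they close: fully open they stand 13 mm farther back than shut.
Start: joints at [0.945, 0.527, 1.433, -0, 1.181, -0.178], TCP at [0.271, 0.563, 0.231] pointing down, gripper open.
Joint ranges: [-3.08, 3.08], [-0.75, 2.2], [0.22, 2.44], [-1.43, 4.57], [0, 2.65], [-2.85, 2.85]. Speed limits (rad/s): [2.79, 2.79, 3.14, 3.14, 3.14, 3.14].

INTERFACE

Orientations are given as a unit quaternion [x, y, z, w].
In Python, from station import manip gives the robot as it stands.
- The arm moves only by the tool apply_moves, never from a script. Its argument "motion" is a list of rows, each a list of 5 numbers: the finger opening in mm, from 0 to 85.4, then the shift along the tool's x, y, z in units of 30 mm (1.0 is 30 mm), then the turn about the tool's y in units of 10 degrees (1.0 is 10 degrees). In form: [[fingers, x, y, z, twist], ...]. A call has 1 to 12 rows; each row is the pose to reach, as a shift and turn from the pose commanded when the call began, along the tool's axes at that moment; what a row does not reach only later rows make up. A row lasts 1/8 s, in which the tool goes at most 62.5 mm and 10.7 degrees, less where a joint would pass 70% of its speed; a pose out of reach is approached as far as the arm can. A call with a gripper value outside its range is refused whole. The fingers move at their own pace and stop on an object; "squeeze" is the grip in N (left out, the last holds). Time passes only in rows, so rows that repeat a pose let the fingers close. It gives the time, the measured TCP pose, the force and the opening at its end, in the units of the state.
- manip.sense(): the state, without advancing time (a new reading comes with each control period).
- manip.snapshot(name): name is "side" or "top" or "wrist"; returns the picture (480x640x3 uint8, red, green, blue); there is no depth.
- manip.get_calibration(name): a dict with "intrinsics" (3x3 intrinsics, pixels), "extrinsics" (4x4, takes a point from camera to world coordinates). Camera axes: x right, y up, looking along -z (the intrinsics and any distortion apply to the point x, -y, -z); pixel columns grow to the right and rows downward; lengths in m; the calibration is good to about 2 mm. A picture is of the moment at which its call begins: read the wrist's pose just before it. get_calibration takes no time and is no camera call; for the wrist camera it gives the pose at the moment of the call.
- manip.sign_off(): hands the job in, once; it reports no verdict.
The state is a dict: "t": time; "q": joint angles; "qd": joint speeds; "tau": joint torques, N m; "tcp_pos": TCP position; "tool_rot": TCP orientation; "force": force on the tool from outside, world axes, zero at the start; "ft_torque": the same for the moment, N m; "finger_gap": opening from 0.0 (shut) to 1.0 (fully open).
Only numpy, scipy, OpenCV 4.12 (cv2) and the standard library are available. Lean on these libraries where they do the work, as an engineer would, in place of code of your own. Each camera call takes 0.05 s, during which the arm holds its last target.

TASK

The next job at the bench press runs on step 6. Roll the large knurled thumbwheel by its edge until the 6 stands whole and in the middle of the window at its front, then let go and leave it there. Leave the small thumbwheel's setting as it is.

Things in the scene. Friction and masses are not known exactly. Their poses are not given: they have to be found in the camera images.
- large_wheel (a joint): Large thumbwheel's angle, rad: 0 with digit 0 centred in the window, 2 pi/10 = 0.628 more per digit (6 at 3.770). Range 0 to 5.65; starts at 2.5 to 3.3. It grows as the wheel's top edge moves towards the window. No detents: light friction (0.06 N m, some 1.5 N at the rim); it stays where it is left.
- large_axis (a point): Centre of the large thumbwheel, fixed to the housing, 65 mm above the bench; y along the axle, x level to the window side, z up. Upright aluminium disc, diameter 90, width 26, flat faces, knurled rim with a white digit band. Grey housing 130 (x) by 62 (y), 45 high, fixed; cheeks by the axle rise 9 above it, within 14 of it in x. The wheel's free top can be pinched across its faces from above, or dragged.
- large_window (a point): Centre of the large wheel's window, over the rim 65 degrees from the top towards the housing's +x, its axes as those of large_axis. Black frame, 46 mm wide, opening about 30 mm high showing one digit, white ticks at mid-height. The frame's upper edge is 35 to 38 mm ahead (x) of the axle and 39 mm above it.
- small_rim (a point): A point on the small thumbwheel's rim, 30 mm from its axle, that turns with it: shows whether its setting has changed. The small unit is of the same kind at two thirds of the size (wheel diameter 60, width 18, axle 43 above the bench, housing 87 by 54), to be left alone. The two units may change places between starts.

How it is judged:
By the outcome, as a careful person would: the job done as asked, in the order asked, and still so for the second after the job is handed in, with the robot touching nothing.
It also fails if it takes over 32 s, if anything falls off the work surface, if the arm or the gripper's body presses on something with over 40 N, if the wrist force passes 120 N, or if a joint passes its speed limit or range.

## Working session

There is one attempt and no reset: what is moved stays moved. The work goes in short steps, Python scripts to look and compute and a tool call to move; the robot and the scene stay as the last step left them, time stands still between calls to the robot, and variables do not carry over. Pictures are saved under pics/ and viewed, and the job is handed in when it is done.

Besides the shell and the picture viewer there is one more tool, called after ">>>" as a command line: name --pt "numbers of a row" for each row, then --argument value for the rest. apply_moves: Moves the arm, as the interface text tells. Its arguments: {"type":"object","properties":{"motion":{"type":"array"},"squeeze":{"type":"number"}},"required":["motion"]}

```bash
mkdir -p pics; ls; cat > h.py <<'E'
import numpy as np,cv2
from station import manip
def save(n,f):
    im=manip.snapshot(n); cv2.imwrite(f'pics/{f}.png',im[:,:,::-1]); return im
def proj(n,P):
    c=manip.get_calibration(n);K=np.array(c['intrinsics']);T=np.linalg.inv(np.array(c['extrinsics']))
    P=np.atleast_2d(P);p=(T[:3,:3]@P.T).T+T[:3,3]; p=p*[1,-1,-1]; u=(K@p.T).T; return u[:,:2]/u[:,2:]
def ray(n,uv,z):
    c=manip.get_calibration(n);K=np.array(c['intrinsics']);T=np.array(c['extrinsics'])
    d=np.linalg.inv(K)@np.array([uv[0],uv[1],1.]);d=T[:3,:3]@(d*[1,-1,-1]);o=T[:3,3]
    return o+d*(z-o[2])/d[2]
E
python3 - <<'E'
from h import *
for n in ['side','top','wrist']:
    save(n,n+'0'); c=manip.get_calibration(n); print(n,c)
print(manip.sense())
E
```

```text
pics
side {'intrinsics': array([[480.48991782,   0.        , 320.18263297],
       [  0.        , 480.48991782, 233.18294628],
       [  0.        ,   0.        ,   1.        ]]), 'extrinsics': array([[-0.93426064,  0.23903929, -0.26460779,  0.39276664],
       [-0.3565822 , -0.63144278,  0.68857037,  0.44998782],
       [-0.00248931,  0.73765862,  0.67516928,  0.56694717],
       [ 0.        ,  0.        ,  0.        ,  1.        ]])}
top {'intrinsics': array([[436.65443967,   0.        , 315.12197508],
       [  0.        , 436.65443967, 244.29060758],
       [  0.        ,   0.        ,   1.        ]]), 'extrinsics': array([[ 0.02526348,  0.99373774, -0.10884421,  0.49222687],
       [-0.99949231,  0.02299419, -0.0220541 , -0.00125472],
       [-0.01941321,  0.10934612,  0.99381414,  0.75595721],
       [ 0.        ,  0.        ,  0.        ,  1.        ]])}
wrist {'intrinsics': array([[386.65537247,   0.        , 323.6375032 ],
       [  0.        , 386.65537247, 241.35440782],
       [  0.        ,   0.        ,   1.        ]]), 'extrinsics': array([[ 0.43413246, -0.86643419, -0
[... 171 characters left out ...]
        ,  0.        ,  1.        ]])}
{'t': 0.15, 'q': array([ 9.44518737e-01,  5.28284005e-01,  1.43361915e+00,  2.74341714e-05,
        1.18142598e+00, -1.78452305e-01]), 'qd': array([-3.09917044e-04, -3.09679909e-03, -3.14789421e-03, -6.18529956e-04,
       -7.98025011e-04,  7.51976313e-05]), 'tau': array([ 1.01591831e-03, -4.42745876e+01, -1.78276259e+01, -2.13898093e-04,
        5.58037122e-03,  1.06224712e-05]), 'tcp_pos': array([0.27023455, 0.56293652, 0.2305356 ]), 'tool_rot': array([ 0.69001497, -0.15726264,  0.1567653 , -0.68889218]), 'force': array([0.50739339, 0.04718206, 0.6411356 ]), 'ft_torque': array([ 0.01532204, -0.0182482 ,  0.01805556]), 'finger_gap': 1.0008828164738968}
```

View pics/side0.png

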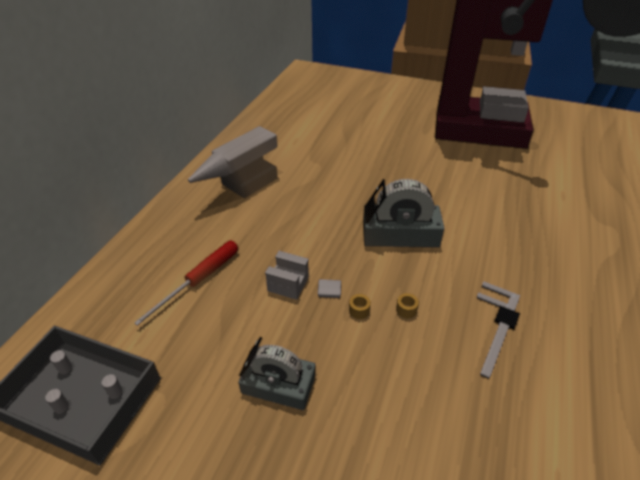

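View pics/top0.png

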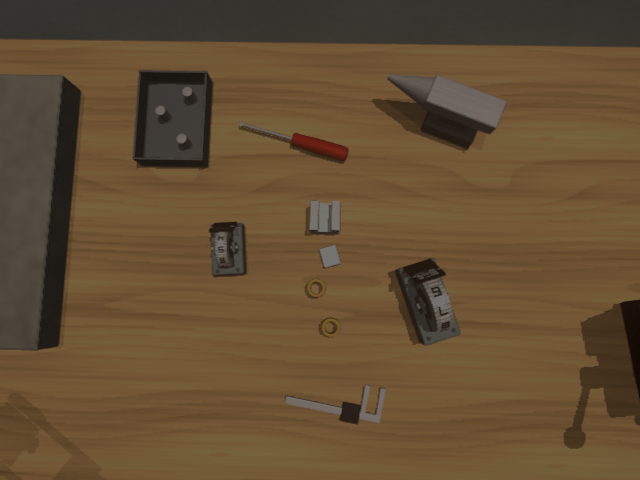

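View pics/wrist0.png

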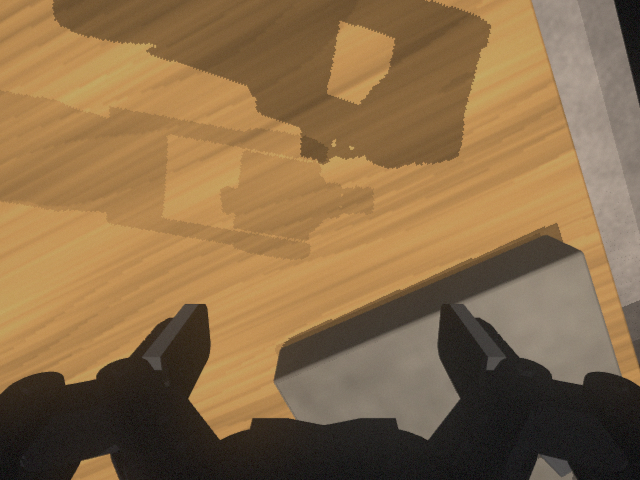

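The large unit is at about (428,302) in top and (403,215) in side, with its window towards top-image up (world +x). I'll enlarge both.

```bash
python3 - <<'E'
import cv2,numpy as np
a=cv2.imread('pics/top0.png')[250:355,385:475]; b=cv2.imread('pics/side0.png')[170:255,355:450]
cv2.imwrite('pics/topc.png',cv2.convertScaleAbs(cv2.resize(a,None,fx=5.5,fy=5.5,interpolation=3),alpha=1.6,beta=15));cv2.imwrite('pics/sidec.png',cv2.resize(b,None,fx=7,fy=7,interpolation=3))
E
```

```text
(no output)
```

View pics/topc.png

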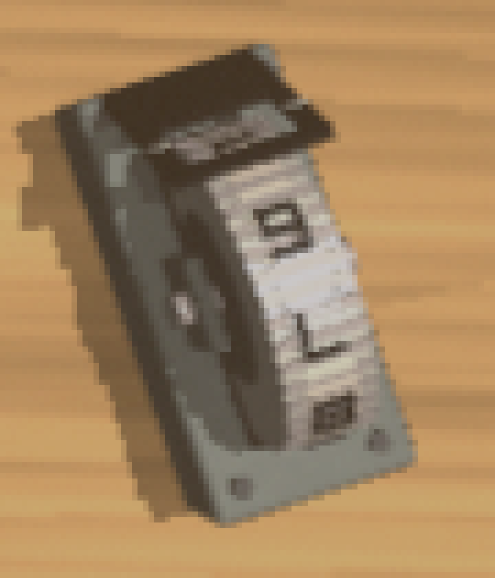

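View pics/sidec.png

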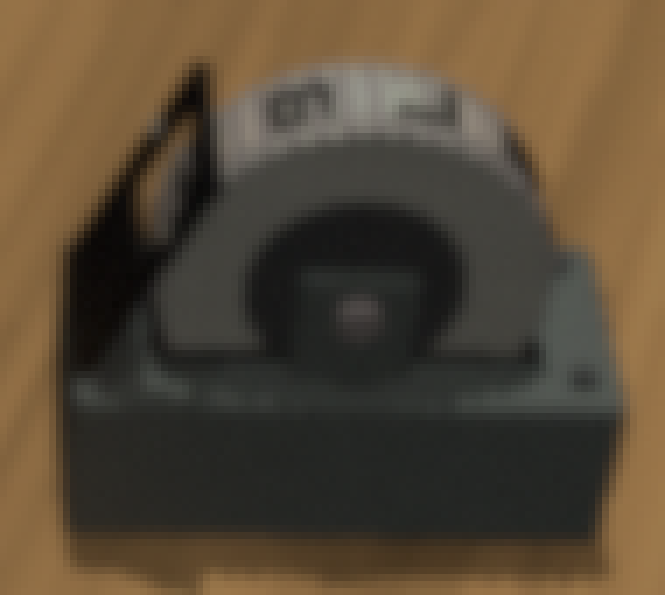

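```bash
python3 - <<'E'
from h import *
f=lambda u,v:ray('top',(385+u/5.5,250+v/5.5),.045)
A,B=f(222,525),f(412,468);print(A,B,np.linalg.norm(A-B))
ax=f(200,305);print(ax)
d=(A-B);yaw=np.arctan2(d[1],d[0])-np.pi/2;print('yaw',yaw)
c=(A+B)/2+.065*np.array([np.cos(yaw),np.sin(yaw),0]);print(c)
# refine by side corners bottom: front-left? overlay
from scipy.optimize import least_squares
L=[]
obs=[('top',(-65,31,45),(385+222/5.5,250+525/5.5)),('top',(-65,-31,45),(385+412/5.5,250+468/5.5)),
('side',(-65,31,45),(355+612/7,170+412/7)),('side',(65,31,45),(355+68/7,170+405/7)),('side',(65,31,0),(355+68/7,170+532/7)),('side',(-65,31,0),(355+598/7,170+540/7))]
def W(p,P):
    P=np.array(P)/1000.;c,s=np.cos(p[2]),np.sin(p[2]);return np.array([p[0]+c*P[0]-s*P[1],p[1]+s*P[0]+c*P[1],P[2]])
r=lambda p:np.concatenate([proj(n,W(p,P))[0]-o for n,P,o in obs])
s=least_squares(r,[c[0],c[1],yaw],x_scale=[.1,.1,1]);print(s.x,r(s.x).round(1))
p=s.x
print('R',np.hypot(*p[:2]))
for n,f,x0,y0,w,h,k in [('top','top0',385,250,90,105,5.5),('side','side0',355,170,95,85,7)]:
    im=cv2.imread(f'pics/{f}.png')[y0:y0+h,x0:x0+w];im=cv2.resize(im,None,fx=k,fy=k,interpolation=3)
    def poly(Ps,c):
        q=np.array([proj(n,W(p,P))[0] for P in Ps]);q=((q-[x0,y0]+.5)*k).astype(int);cv2.polylines(im,[q],False,c,1)
    for z in(0,45): poly([(65,31,z),(-65,31,z),(-65,-31,z),(65,-31,z),(65,31,z)],(0,255,0))
    for y in(13,-13): poly([(45*np.sin(t),y,65+45*np.cos(t)) for t in np.linspace(-2,2,40)],(0,0,255))
    cv2.imwrite(f'pics/ov_{n}.png',im)
E
```

```text
[ 0.41238244 -0.1648323   0.045     ] [ 0.4300803  -0.21957712  0.045     ] 0.05753441858472412
[ 0.47525275 -0.15857951  0.045     ]
yaw 0.31267466267416766
[ 0.4830798 -0.1722104  0.045    ]
[ 0.48336199 -0.17223732  0.32550603] [-0.7  0.3  1.8 -1.   2.4 -0.  -0.2 -0.9 -1.8  0.7 -0.2  1.6]
R 0.5131320589475518
```

View pics/ov_top.png

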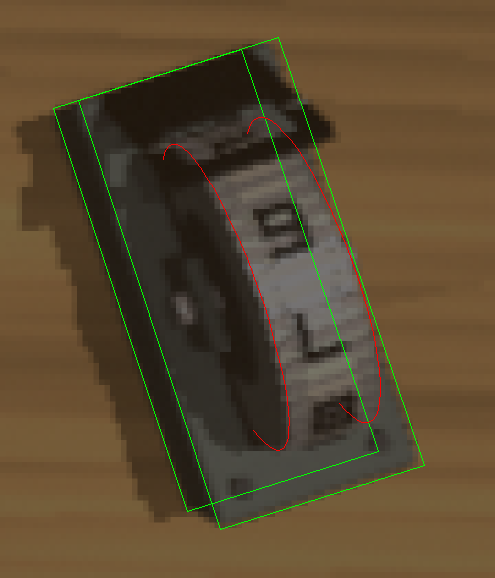

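View pics/ov_side.png

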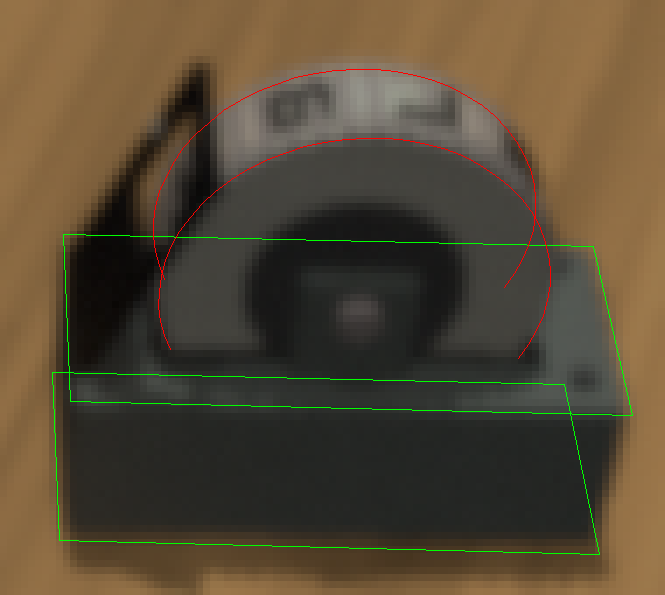

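```bash
cat >> h.py <<'E'
p=np.array([0.48336199,-0.17223732,0.32550603])
def W(p,P):
    P=np.array(P)/1000.;c,s=np.cos(p[2]),np.sin(p[2]);return np.array([p[0]+c*P[0]-s*P[1],p[1]+s*P[0]+c*P[1],P[2]])
E
python3 - <<'E'
from h import *
for n,f,x0,y0,k in [('top','top0',385,250,5.5),('side','side0',355,170,7)]:
    for a in range(-60,70,10):
        t=np.radians(a);q=proj(n,W(p,(45*np.sin(t),0,65+45*np.cos(t))))[0];print(n,a,((q-[x0,y0]+.5)*k).round())
from scipy.spatial.transform import Rotation as R
print(R.from_quat(manip.sense()['tool_rot']).as_matrix().round(3))
E
```

```text
top -60 [334. 421.]
top -50 [335. 407.]
top -40 [334. 389.]
top -30 [331. 366.]
top -20 [325. 341.]
top -10 [318. 314.]
top 0 [309. 286.]
top 10 [299. 257.]
top 20 [287. 230.]
top 30 [276. 204.]
top 40 [264. 182.]
top 50 [252. 163.]
top 60 [241. 148.]
side -60 [530. 186.]
side -50 [514. 163.]
side -40 [493. 143.]
side -30 [468. 127.]
side -20 [438. 114.]
side -10 [406. 106.]
side 0 [371. 103.]
side 10 [336. 105.]
side 20 [302. 111.]
side 30 [269. 123.]
side 40 [239. 138.]
side 50 [212. 156.]
side 60 [190. 178.]
[[ 0.901 -0.001  0.433]
 [-0.433 -0.001  0.901]
 [-0.    -1.    -0.002]]
```

The 6 sits about 20° forward of the top, so the wheel needs about +45°. Plan: pinch across the faces at about −28°, then push along the arc to about +17°. Wrist camera goes on the window side, by a half turn of the tool. Next, the move to hover.

```bash
cat >> h.py <<'E'
from scipy.spatial.transform import Rotation as R
def delta(target):
    s=manip.sense();M=R.from_quat(s['tool_rot']).as_matrix()
    zt=np.degrees(np.arctan2(M[1,2],M[0,2])); want=np.degrees(p[2])+90
    a=[((-(want+k-zt))+180)%360-180 for k in(0,180)]
    return (M.T@(np.array(target)-s['tcp_pos'])/.03).round(2), np.round(np.array(a)/10,2), s['tcp_pos'].round(4), s['t']
E
python3 - <<'E'
from h import *
print(delta(W(p,(-17.4,0,200))))
E
```

```text
(array([ 16.6 ,   1.05, -19.42]), array([-4.43, 13.57]), array([0.2702, 0.5629, 0.2305]), 0.15)
```

>>> apply_moves --pt "50 16.6 1.05 -19.42 13.57" --pt "50 16.6 1.05 -19.42 13.57" --pt "50 16.6 1.05 -19.42 13.57" --pt "50 16.6 1.05 -19.42 13.57" --pt "50 16.6 1.05 -19.42 13.57" --pt "50 16.6 1.05 -19.42 13.57" --pt "50 16.6 1.05 -19.42 13.57" --pt "50 16.6 1.05 -19.42 13.57" --pt "50 16.6 1.05 -19.42 13.57" --pt "50 16.6 1.05 -19.42 13.57" --pt "50 16.6 1.05 -19.42 13.57" --pt "50 16.6 1.05 -19.42 13.57" --squeeze 25

```text
t: 1.65
tcp_pos: [0.463, -0.163, 0.2004]
tool_rot: [-0.153, 0.69, -0.69, 0.153]
force: [0.5, 0.2, -0.2]
finger_gap: 0.586
```

```bash
python3 - <<'E'
from h import *
print(delta(W(p,(-17.4,0,200))), manip.sense()['force'], manip.sense()['q'].round(2))
E
```

```text
(array([0.09, 0.01, 0.5 ]), array([-17.36,   0.64]), array([ 0.463 , -0.163 ,  0.2004]), 1.65) [ 0.48936766  0.24474455 -0.24667459] [-0.57  0.39  1.8   0.    0.95  0.57]
```

>>> apply_moves --pt "50 0.09 0 0.5 0.64" --pt "50 0.09 0 0.5 0.64" --pt "50 0.09 0 0.5 0.64"

```text
t: 2.02
tcp_pos: [0.4661, -0.1744, 0.2002]
tool_rot: [-0.118, 0.698, -0.697, 0.117]
force: [-0.3, -0.2, 0.3]
finger_gap: 0.59
```

```bash
python3 - <<'E'
from h import *
print(delta(W(p,(-17.4,0,200))), manip.sense()['force'])
save('wrist','w1');save('side','s1');save('top','t1')
for nm,P in [('axis',(0,0,65)),('top+',(0,13,110)),('top-',(0,-13,110)),('win',(45*np.sin(1.134),0,65+45*np.cos(1.134))),('rc',(-65,31,45)),('rc2',(-65,-31,45)),('fc',(65,31,45)),('fc2',(65,-31,45))]: print(nm,proj('wrist',W(p,P))[0].round())
E
```

```text
(array([0.01, 0.01, 0.12]), array([-17.95,   0.05]), array([ 0.4661, -0.1744,  0.2002]), 2.025) [-0.26928326 -0.16070965  0.27877754]
axis [330. 205.]
top+ [310. 219.]
top- [352. 219.]
win [331. 149.]
rc [291. 278.]
rc2 [366. 279.]
fc [289. 113.]
fc2 [373. 113.]
```

View pics/w1.png

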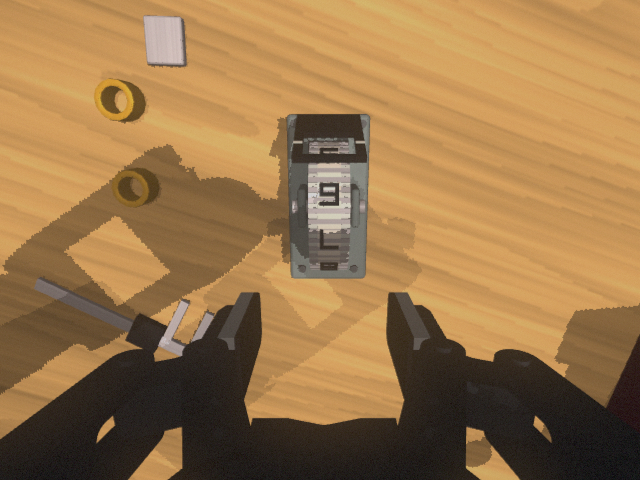

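Wrist view: wheel rim at columns 306–352, housing corners at (290,277), (366,277) and (288,114). That matches the model to within 2–4 px, about 1 mm. The 6 is at (329,194) and the 5 is in the window. Descending and pinching.

>>> apply_moves --pt "50 0 2 0.1 0.05" --pt "50 0 3.6 0.1 0.05" --pt "50 0 4.03 0.1 0.05" --pt "50 0 4.03 0.1 0.05" --pt "50 0 4.03 0.1 0.05"

```text
t: 2.8
tcp_pos: [0.469, -0.1789, 0.0812]
tool_rot: [0.113, -0.697, 0.699, -0.115]
force: [0.1, -0.2, 0.4]
finger_gap: 0.587
```

```bash
python3 - <<'E'
from h import *
print(delta(W(p,(-17.4,0.8,79))), manip.sense()['force'])
a=save('wrist','w2');b=save('side','s2')
cv2.imwrite('pics/c2.png',np.hstack([cv2.resize(a[60:360,150:500],(700,600))[:,:400*1+300],])[:,:,::-1])
cv2.imwrite('pics/c2s.png',cv2.resize(b[120:260,320:480],None,fx=4,fy=4)[:,:,::-1])
E
```

```text
(array([ 0.06,  0.07, -0.09]), array([ 1.799e+01, -1.000e-02]), array([ 0.469 , -0.1789,  0.0812]), 2.8) [ 0.14107879 -0.23213754  0.38392466]
```

View pics/c2.png

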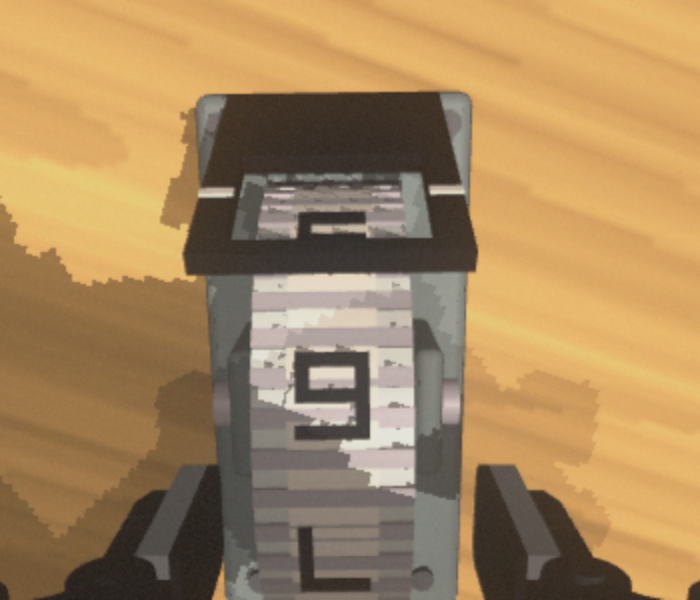

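View pics/c2s.png

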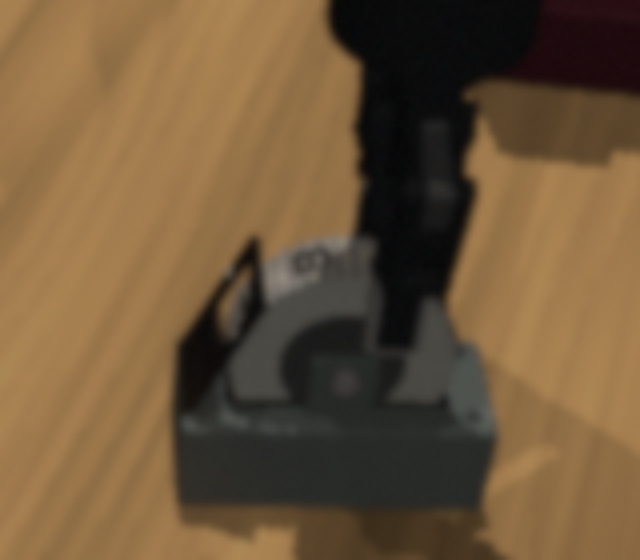

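Both views show pads straddling the wheel's rear half, about 2.5 mm off-centre to image right. I'll correct that and close.

>>> apply_moves --pt "50 0 0.05 -0.09 0" --pt "50 0 0.05 -0.09 0" --pt "15 0 0.05 -0.09 0" --pt "15 0 0.05 -0.09 0" --pt "15 0 0.05 -0.09 0" --pt "15 0 0.05 -0.09 0" --pt "15 0 0.05 -0.09 0" --squeeze 25

```text
t: 3.78
tcp_pos: [0.4675, -0.1771, 0.0785]
tool_rot: [0.114, -0.697, 0.699, -0.115]
force: [-0.5, -5.1, 3.6]
finger_gap: 0.297
```

```bash
python3 - <<'E'
from h import *
s=manip.sense();print(s['force'],s['finger_gap']*85.4)
c,n=np.cos(p[2]),np.sin(p[2]);d=s['tcp_pos']-[p[0],p[1],0];ux=c*d[0]+n*d[1];uy=-n*d[0]+c*d[1];gz=d[2]+.019-.065
print(ux,uy,gz,np.hypot(ux,gz),np.degrees(np.arctan2(ux,gz)))
M=R.from_quat(s['tool_rot']).as_matrix();print(M.round(3))
r=np.hypot(ux,gz);a=np.arctan2(ux,gz)
for dd in range(0,50,5):
    b=a+np.radians(dd);print(dd,'x',round(-(r*np.sin(b)-ux)/.03,3),'y',round(-(r*np.cos(b)-gz)/.03,3))
E
```

```text
[-0.52506484 -5.10490409  3.60651242] 25.38454216514861
-0.0165538984467245 0.00045184812896045465 0.03251806618451232 0.036489124162752816 -26.979176431482397
[[-0.948  0.001  0.319]
 [-0.319 -0.002 -0.948]
 [-0.001 -1.     0.002]]
0 x -0.0 y -0.0
5 x -0.097 y -0.044
10 x -0.197 y -0.079
15 x -0.299 y -0.106
20 x -0.404 y -0.123
25 x -0.51 y -0.132
30 x -0.616 y -0.131
35 x -0.722 y -0.12
40 x -0.826 y -0.101
45 x -0.928 y -0.073
```

Gripped (gap 25.4 mm, about the wheel's width). Turning 30° along the arc first, then checking.

>>> apply_moves --pt "15 -0.097 -0.044 0 0" --pt "15 -0.197 -0.079 0 0" --pt "15 -0.299 -0.106 0 0" --pt "15 -0.404 -0.123 0 0" --pt "15 -0.51 -0.132 0 0" --pt "15 -0.616 -0.131 0 0" --pt "15 -0.616 -0.131 0 0" --pt "15 -0.616 -0.131 0 0"

```text
t: 4.78
tcp_pos: [0.4831, -0.1716, 0.0816]
tool_rot: [0.116, -0.697, 0.698, -0.114]
force: [-4.8, -9.8, -0.0]
finger_gap: 0.302
```

```bash
cat >> h.py <<'E'
def rep():
    s=manip.sense();c,n=np.cos(p[2]),np.sin(p[2]);d=s['tcp_pos']-[p[0],p[1],0];ux=c*d[0]+n*d[1];uy=-n*d[0]+c*d[1];gz=d[2]+.019-.065
    print(s['t'],s['force'].round(1),s['finger_gap']*85.4,'u',ux,uy,gz,np.hypot(ux,gz),np.degrees(np.arctan2(ux,gz)))
    return ux,gz
E
python3 - <<'E'
from h import *
rep()
a=save('wrist','w3')
cv2.imwrite('pics/c3.png',cv2.resize(a[60:360,150:500],(700,600))[:,:,::-1])
E
```

```text
4.775 [-4.8 -9.8 -0. ] 25.812594483437255 u -1.7547727274109235e-05 0.0006576657229149306 0.03564917482534238 0.035649179144133986 -0.02820291455769297
```

View pics/c3.png

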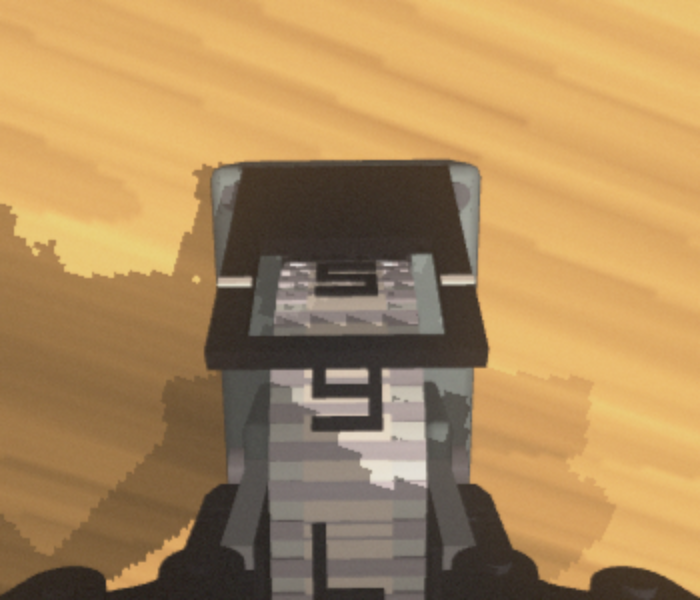

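```bash
python3 - <<'E'
from h import *
for a in range(-40,90,5):
    t=np.radians(a);q=proj('wrist',W(p,(45*np.sin(t),.8,65+45*np.cos(t))))[0];print(a,((q-[150,60]+.5)*2).round())
a=np.array(cv2.imread('pics/w3.png'))
cv2.imwrite('pics/c3b.png',cv2.resize(a[175:265,240:410],None,fx=4.5,fy=4.5,interpolation=2))
# frame ticks guess
for P in [(35,0,104),(38,0,104),(35,23,104),(35,-23,104)]: print(P,((proj('wrist',W(p,P))[0]-[150,60]+.5)*2).round())
E
```

```text
-40 [354. 675.]
-35 [354. 669.]
-30 [354. 662.]
-25 [354. 652.]
-20 [354. 639.]
-15 [354. 625.]
-10 [354. 609.]
-5 [354. 590.]
0 [355. 571.]
5 [355. 549.]
10 [355. 527.]
15 [355. 503.]
20 [354. 480.]
25 [354. 456.]
30 [354. 432.]
35 [354. 409.]
40 [354. 387.]
45 [354. 367.]
50 [354. 348.]
55 [354. 330.]
60 [354. 315.]
65 [354. 301.]
70 [353. 289.]
75 [353. 280.]
80 [353. 272.]
85 [353. 267.]
(35, 0, 104) [359. 361.]
(38, 0, 104) [359. 343.]
(35, 23, 104) [218. 361.]
(35, -23, 104) [500. 360.]
```

View pics/c3b.png

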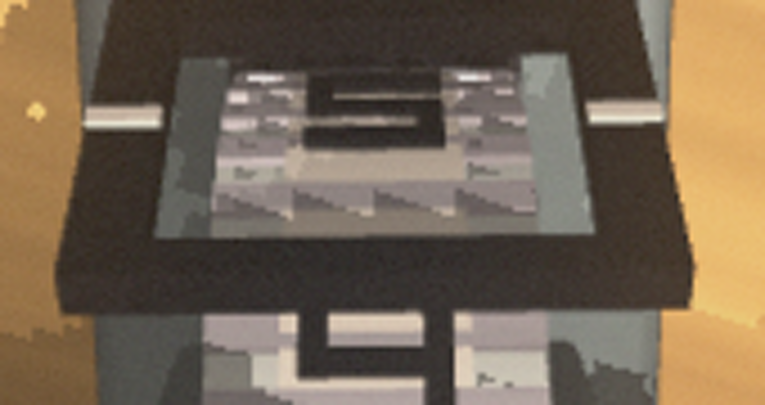

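The 5 now spans about 67–88° and the 6's lower edge is at about 30°, so the 6 is centred near 41° and about 24° remain. I'll go another ~20° and check again.

```bash
python3 - <<'E'
from h import *
ux,gz=rep();r=np.hypot(ux,gz);a=np.arctan2(ux,gz)
for dd in range(0,35,5):
    b=a+np.radians(dd);print(dd,'x',round(-(r*np.sin(b)-ux)/.03,3),'y',round(-(r*np.cos(b)-gz)/.03,3))
E
```

```text
4.825 [-4.5 -8.7  0.4] 25.635581384009434 u 9.111614574673665e-06 0.0006567925501044472 0.035640149943026486 0.035640151107745474 0.01464800370198683
0 x -0.0 y -0.0
5 x -0.104 y 0.005
10 x -0.206 y 0.018
15 x -0.307 y 0.041
20 x -0.406 y 0.072
25 x -0.502 y 0.111
30 x -0.594 y 0.159
```

>>> apply_moves --pt "15 -0.104 0.005 0 0" --pt "15 -0.206 0.018 0 0" --pt "15 -0.307 0.041 0 0" --pt "15 -0.406 0.072 0 0" --pt "15 -0.406 0.072 0 0" --pt "15 -0.406 0.072 0 0"

```text
t: 5.58
tcp_pos: [0.4947, -0.1676, 0.0796]
tool_rot: [0.116, -0.697, 0.698, -0.114]
force: [-4.4, -8.4, 2.1]
finger_gap: 0.295
```

```bash
python3 - <<'E'
from h import *
rep()
for a in range(20,95,5):
    t=np.radians(a);q=proj('wrist',W(p,(45*np.sin(t),.8,65+45*np.cos(t))))[0];print(a,((q-[150,60]+.5)*2).round())
a=save('wrist','w4')
cv2.imwrite('pics/c4.png',cv2.resize(a[60:360,150:500],(700,600))[:,:,::-1])
E
```

```text
5.575 [-4.4 -8.4  2.1] 25.151202890259455 u 0.012181237330383543 0.0007639086770083962 0.033647243915637864 0.035784348059138354 19.901663720010024
20 [355. 551.]
25 [355. 527.]
30 [355. 504.]
35 [355. 481.]
40 [355. 458.]
45 [355. 437.]
50 [355. 417.]
55 [354. 398.]
60 [354. 382.]
65 [354. 367.]
70 [354. 354.]
75 [354. 343.]
80 [354. 334.]
85 [353. 327.]
90 [353. 322.]
```

View pics/c4.png

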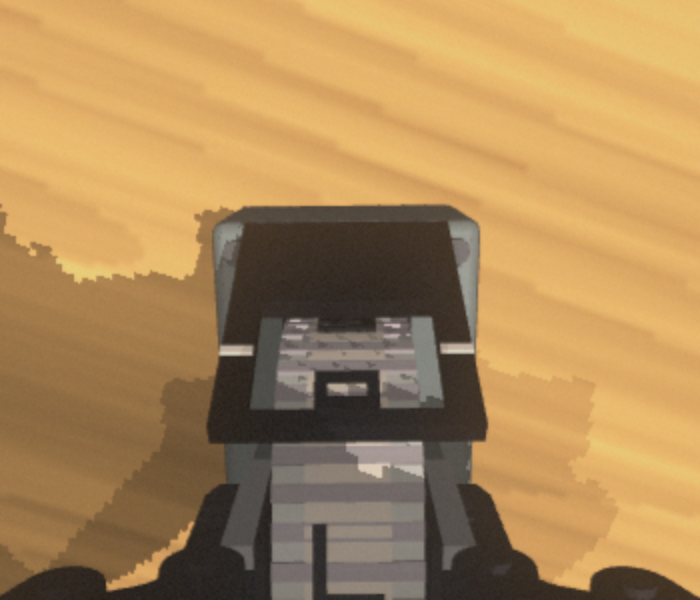

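The 6 is now partly under the frame's upper bar, upper glyph edge at (347,370), about 64°. So it is centred near 55°, with roughly 9–10° left. I'll release, back off for a squarer look at the window, then re-pinch farther back for the rest.

>>> apply_moves --pt "50 0 0 0 0" --pt "50 0 0 0 0" --pt "50 0 0 0 0" --pt "50 0 -1.5 0 0" --pt "50 0 -2 0 0" --pt "70 -1.5 -2 0 0" --pt "85 -2.93 -2 0 0" --pt "85 -2.93 -2 0 0" --pt "85 -2.93 -2 0 0"

```text
t: 6.75
tcp_pos: [0.5782, -0.1376, 0.1391]
tool_rot: [-0.115, 0.698, -0.697, 0.113]
force: [-0.1, 0.7, -0.1]
finger_gap: 0.992
```

```bash
python3 - <<'E'
from h import *
rep()
a=save('wrist','w5')
c=proj('wrist',W(p,(41,0.8,84)))[0].astype(int);print(c)
x0,y0=c[0]-70,c[1]-60
k=5.5
im=cv2.resize(a[y0:y0+105,x0:x0+140],None,fx=k,fy=k,interpolation=2)[:,:,::-1].copy()
for b in range(30,100,5):
    t=np.radians(b);q=proj('wrist',W(p,(45*np.sin(t),.8,65+45*np.cos(t))))[0];q=(q-[x0,y0]+.5)*k;print(b,q.round())
cv2.imwrite('pics/c5.png',im)
E
```

```text
6.75 [-0.1  0.7 -0.1] 84.75473618755763 u 0.10092997878056614 0.0025244275903592607 0.09313926595385325 0.13733820837286373 47.29884654280627
[328 358]
30 [394. 612.]
35 [394. 570.]
40 [394. 528.]
45 [393. 486.]
50 [393. 447.]
55 [393. 408.]
60 [392. 372.]
65 [392. 338.]
70 [391. 307.]
75 [391. 278.]
80 [391. 253.]
85 [390. 231.]
90 [390. 211.]
95 [390. 196.]
```

View pics/c5.png

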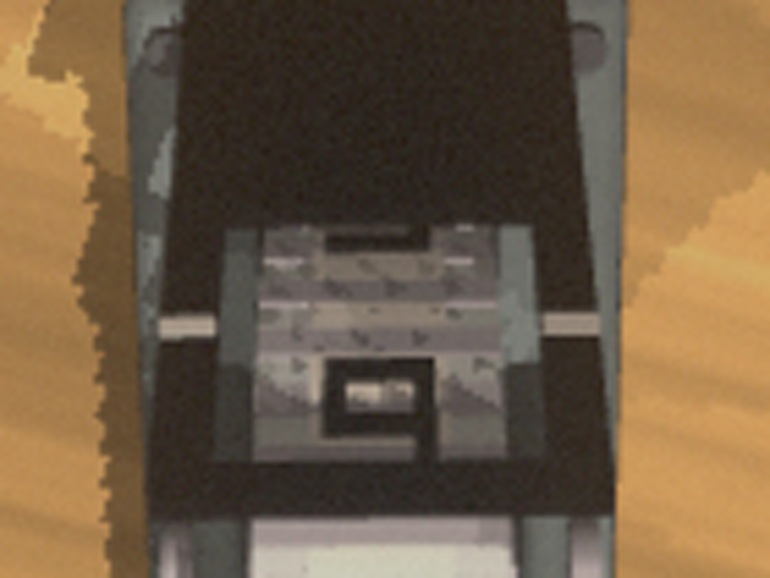

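Clear view: the 6 (inverted from this side) has its upper edge at row 358 (62°) and mid bar at row 422 (53°). It needs about +12°. Re-pinching near −8°.

```bash
python3 - <<'E'
from h import *
print(delta(W(p,(-5,0.6,81.6))))
E
```

```text
(array([3.51, 1.93, 0.07]), array([ 1.799e+01, -1.000e-02]), array([ 0.5778, -0.1378,  0.1392]), 6.8)
```

>>> apply_moves --pt "50 1.8 -0.2 0.07 0" --pt "50 3.51 -0.2 0.07 0" --pt "50 3.51 -0.2 0.07 0" --pt "50 3.51 0.2 0.07 0" --pt "50 3.51 1.4 0.07 0" --pt "50 3.51 1.93 0.07 0" --pt "50 3.51 1.93 0.07 0" --pt "50 3.51 1.93 0.07 0"

```text
t: 7.8
tcp_pos: [0.481, -0.1737, 0.082]
tool_rot: [0.114, -0.698, 0.698, -0.114]
force: [-0.1, -0.6, -0.1]
finger_gap: 0.588
```

```bash
python3 - <<'E'
from h import *
rep();print(delta(W(p,(-5,0.6,81.6))))
E
```

```text
7.8 [-0.1 -0.6 -0.1] 50.19106488822444 u -0.0026862027275953624 -0.0006599890342354381 0.03596382984760965 0.036064008961866116 -4.2715924136916446
(array([ 0.08,  0.01, -0.04]), array([ 1.799e+01, -1.000e-02]), array([ 0.481 , -0.1737,  0.082 ]), 7.8)
```

>>> apply_moves --pt "50 0.08 0 -0.04 0" --pt "15 0.08 0 -0.04 0" --pt "15 0.08 0 -0.04 0" --pt "15 0.08 0 -0.04 0" --pt "15 0.08 0 -0.04 0" --pt "15 0.08 0 -0.04 0" --pt "15 -0.03 -0.01 -0.04 0" --pt "15 -0.13 -0.01 -0.04 0" --pt "15 -0.23 0 -0.04 0" --pt "15 -0.23 0 -0.04 0" --pt "15 -0.23 0 -0.04 0"

```text
t: 9.18
tcp_pos: [0.4844, -0.1712, 0.0823]
tool_rot: [0.116, -0.698, 0.698, -0.113]
force: [-6.6, -4.6, 6.3]
finger_gap: 0.3
```

```bash
cat >> h.py <<'E'
def look(name,k=5.5,w=140,h=105):
    rep()
    a=save('wrist','w'+name)
    c=proj('wrist',W(p,(41,0.8,84)))[0].astype(int)
    x0,y0=c[0]-w//2,c[1]-int(h*.57)
    im=cv2.resize(a[y0:y0+h,x0:x0+w],None,fx=k,fy=k,interpolation=2)[:,:,::-1].copy()
    for b in range(40,95,5):
        t=np.radians(b);q=proj('wrist',W(p,(45*np.sin(t),.8,65+45*np.cos(t))))[0];q=(q-[x0,y0]+.5)*k;print(b,q.round())
    cv2.imwrite(f'pics/c{name}.png',im)
E
python3 - <<'E'
from h import *
look('6')
E
```

```text
9.175 [-6.6 -4.6  6.3] 25.62212401648929 u 0.0013257833389377003 0.0006462373102065172 0.03628959555184068 0.03631380518174843 2.092280736970723
40 [390. 571.]
45 [390. 515.]
50 [390. 462.]
55 [390. 414.]
60 [389. 371.]
65 [389. 334.]
70 [389. 302.]
75 [388. 275.]
80 [388. 254.]
85 [388. 238.]
90 [387. 227.]
```

View pics/c6.png

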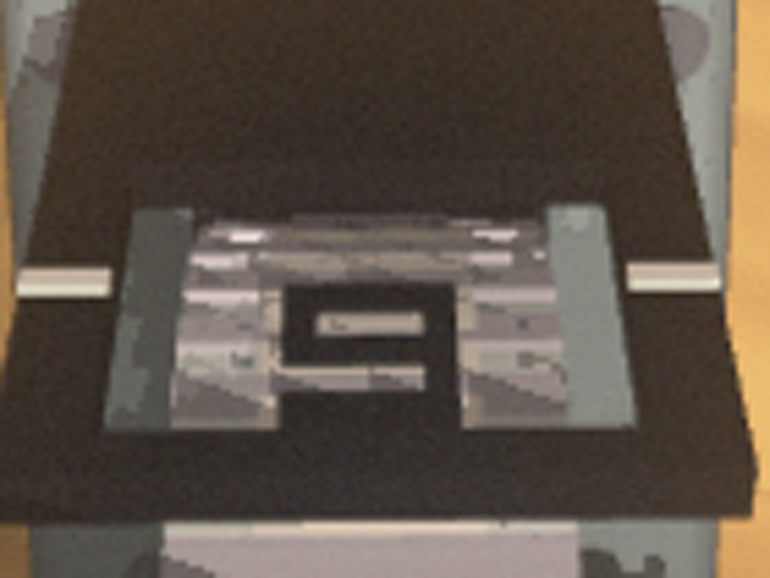

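The 6's upper edge is at row 283 (73.5°) and its mid bar at row 350 (~63°), so about +2° is left. A small nudge, then release and view squarely.

>>> apply_moves --pt "15 -0.03 0 0 0" --pt "15 -0.06 0.005 0 0" --pt "15 -0.06 0.005 0 0" --pt "15 -0.06 0.005 0 0" --pt "50 -0.06 0.005 0 0" --pt "50 -0.06 0.005 0 0" --pt "50 -0.06 0.005 0 0" --pt "50 -0.06 -1.5 0 0" --pt "50 -0.06 -2 0 0" --pt "70 -1.8 -2 0 0" --pt "85 -3.3 -2 0 0" --pt "85 -3.3 -2 0 0"

```text
t: 10.72
tcp_pos: [0.5832, -0.138, 0.1419]
tool_rot: [0.114, -0.697, 0.698, -0.116]
force: [-0.2, 0.2, 0.2]
finger_gap: 0.993
```

>>> apply_moves --pt "85 0 0 0 0" --pt "85 0 0 0 0"

```text
t: 10.98
tcp_pos: [0.5787, -0.1389, 0.1415]
tool_rot: [-0.114, 0.698, -0.698, 0.113]
force: [-0.3, -0.1, 0.4]
finger_gap: 0.994
```

```bash
python3 - <<'E'
from h import *
look('7')
E
```

```text
10.975 [-0.3 -0.1  0.4] 84.91474790120205 u 0.10095904400804312 0.0011190919498408752 0.09549951230307233 0.1389708077876165 46.59182498292237
40 [390. 518.]
45 [390. 477.]
50 [389. 438.]
55 [389. 400.]
60 [389. 364.]
65 [389. 331.]
70 [388. 300.]
75 [388. 272.]
80 [388. 247.]
85 [388. 225.]
90 [388. 206.]
```

View pics/c7.png

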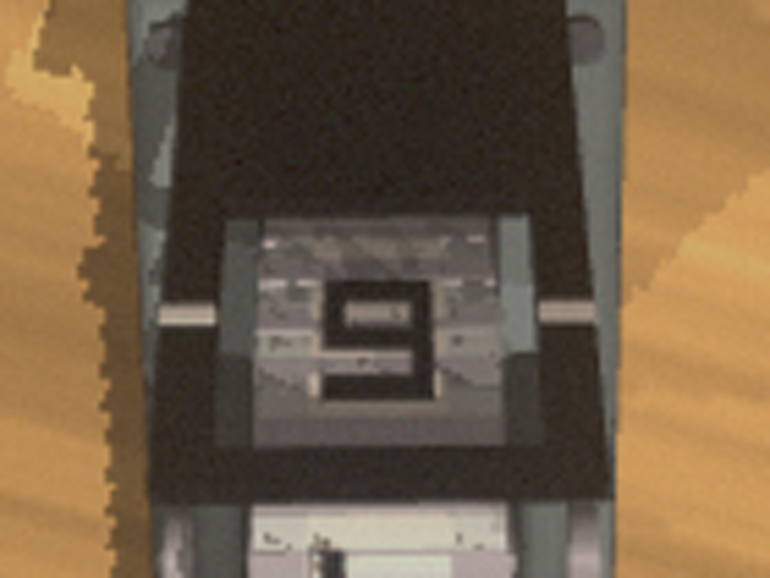

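```bash
python3 - <<'E'
from h import *
c=proj('wrist',W(p,(41,0.8,84)))[0].astype(int);x0,y0=c[0]-70,c[1]-int(105*.57);k=5.5
pr=lambda P:((proj('wrist',W(p,P))[0]-[x0,y0]+.5)*k).round(1)
s,cc=np.sin(np.radians(65)),np.cos(np.radians(65))
for d in(48,49,50,51,52):
    print('tick',d,pr((d*s,20,65+d*cc)),'open edges',pr((d*s-15*cc,0,65+d*cc+15*s)),pr((d*s+15*cc,0,65+d*cc-15*s)))
print('edge',pr((35,23,104)),pr((35,-23,104)),pr((38,23,104)))
for P in[(65,31,45),(65,-31,45),(-14,22,54),(0,31,65)]:print(P,pr(P))
cv2.imwrite('pics/w7s.png',cv2.imread('pics/w7.png'))
save('side','s7');save('top','t7')
E
```

```text
tick 48 [209.2 315.6] open edges [397.5 444.5] [395.  197.6]
tick 49 [208.7 310.3] open edges [397.6 439.4] [395.  192.3]
tick 50 [208.1 305. ] open edges [397.6 434.2] [395.  186.9]
tick 51 [207.6 299.7] open edges [397.6 428.9] [395.  181.5]
tick 52 [207.1 294.3] open edges [397.7 423.7] [395.1 176.1]
edge [167.1 495.8] [629.1 494.2] [166.2 469.9]
(65, 31, 45) [139.5 -22.5]
(65, -31, 45) [646.3 -24.5]
(-14, 22, 54) [223.5 573.5]
(0, 31, 65) [140.6 537.4]
```

View pics/w7s.png

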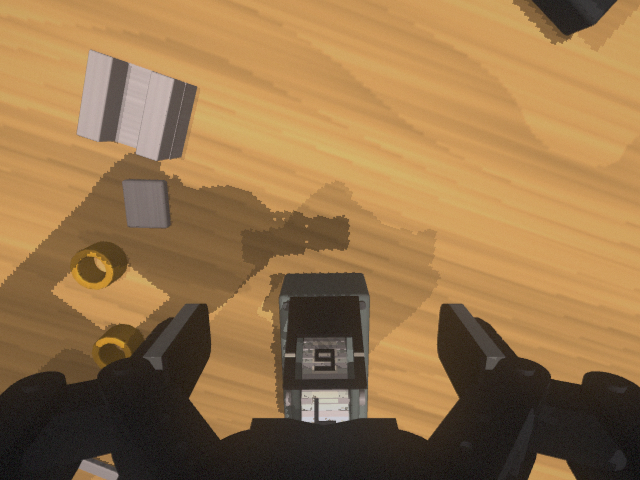

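View pics/s7.png

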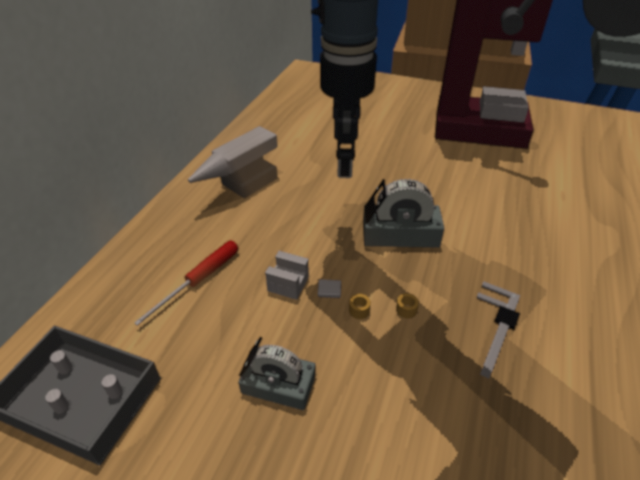

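```bash
python3 - <<'E'
from h import *
for P in[(65,31,45),(65,-31,45),(65,31,0),(65,-31,0)]:print(P,proj('wrist',W(p,P))[0].round(1))
c=proj('wrist',W(p,(41,0.8,84)))[0].astype(int);print(c[0]-70,c[1]-int(105*.57))
a=cv2.imread('pics/w7.png')[260:430,260:390]
cv2.imwrite('pics/c7b.png',cv2.convertScaleAbs(cv2.resize(a,None,fx=3.5,fy=3.5,interpolation=2),alpha=1.8,beta=20))
E
```

```text
(65, 31, 45) [280.4 293.9]
(65, -31, 45) [372.4 293.6]
(65, 31, 0) [286.5 270.7]
(65, -31, 0) [365.4 270.4]
255 298
```

View pics/c7b.png

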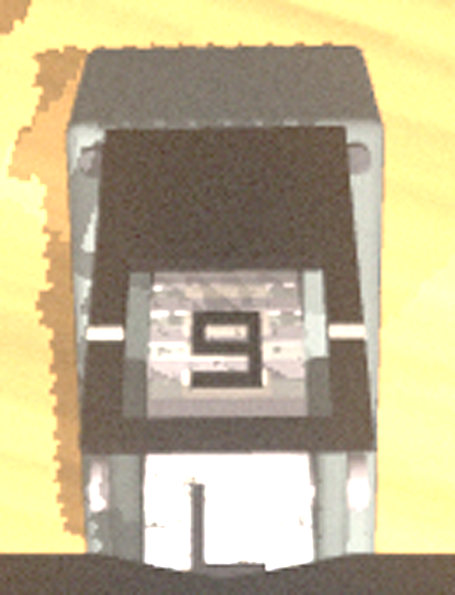

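The 6 is whole in the window, rows 280–400 between opening edges 215 and 447. Corrected against the ticks and frame edges, its centre is about 1° (under 1 mm) past the middle. A re-grip could easily add more error than that, so I'm leaving it. The small unit looks unmoved in the side view; I'll compare it by pixels, then hand in.

```bash
python3 - <<'E'
from h import *
a=cv2.imread('pics/side0.png').astype(int);b=cv2.imread('pics/s7.png').astype(int)
print('small unit diff',np.abs(a-b)[335:412,232:320].mean(),np.abs(a-b)[335:412,232:320].max())
a=cv2.imread('pics/top0.png').astype(int);b=cv2.imread('pics/t7.png').astype(int)
print(np.abs(a-b)[215:280,205:250].mean())
rep();print(manip.sign_off())
E
```

```text
small unit diff 8.463400236127509 16
27.608774928774928
11.125 [ 0.2  0.1 -0.9] 85.14364505986713 u 0.10152227301124733 0.0005538247402062414 0.09597131604086945 0.1397042068800603 46.609989950242586
the job is handed in; nothing more can be done
None
```

```bash
python3 - <<'E'
import cv2,numpy as np
a=cv2.imread('pics/top0.png')[205:290,195:260];b=cv2.imread('pics/t7.png')[205:290,195:260]
cv2.imwrite('pics/cmp.png',cv2.resize(np.hstack([a,b]),None,fx=5,fy=5,interpolation=2))
E
```

```text
(no output)
```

View pics/cmp.png

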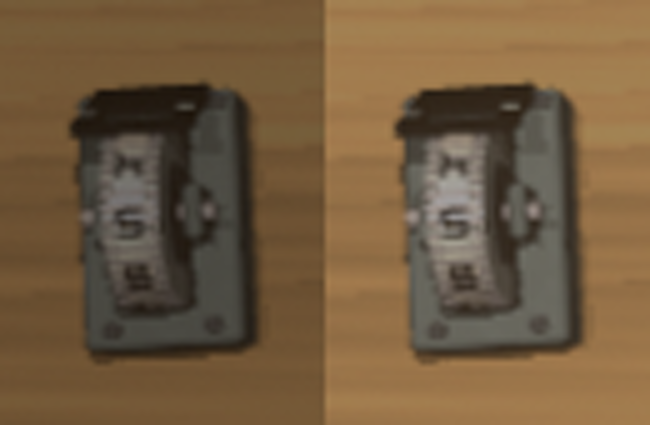

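The large thumbwheel now shows the 6, whole, in its window, and I handed the job in at 11.1 s with the gripper open and clear. I pinched the wheel across its faces and rolled it about 46° towards the window in two grips.

- **Position of the 6:** in the last wrist view it lies entirely inside the window opening. The raw calibration put its centre at 64–65°. Corrected by the window's ticks and frame edges, it comes out at about 66°. So it is roughly 1° (under 1 mm) off the 65° middle, and the two estimates differ by about 2°. I left it rather than risk a worse re-grip.
- **Small thumbwheel:** I never touched it. Its digits look the same before and after in the top view. That view's pixel difference was large (28), but the side-by-side view, made after I handed in, shows only a change in brightness. The side view differed little (mean 8).
- **Slip:** the pads slipped on the wheel, which turned only about 65–80% of the commanded arc. I corrected this by looking after each push. Wrist force stayed at about 11 N or less in the readings after each move.

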